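Size an unmarked cork borer in the hole gauge

ROBOT

A 6-joint arm with a two-finger parallel gripper is mounted at the origin on the work surface. World frame = base frame: x ahead of the robot, y to its left, z up, the work surface at z = 0. Lengths are in m, angles in rad, forces in N, time in s.
With the tool pointing down it reaches from about 0.4 to 0.825 m from the base axis. Payload 7 kg.
Tool frame: the origin (TCP) lies at the very end of the fingers, on their centre line; the grasp point (between the pads) lies 19 mm behind it; z points along the fingers, x is the direction in which the jaws open and shut, and the axes are right-handed (so a half turn about z gives the same grasp; the last joint's range is limited). The gripper opens to 85 mm and grips with 20 to 120 N. Pads are 22 mm wide; open, the fingers measure 114 mm over their backs; the gripper's body (76 mm by 85 mm) begins 54 mm behind the grasp point. The pads swing forward as they close: fully open they stand 13 mm farther back than shut.
Start: joints at [-0.869, 0.359, 0.012, 0, -1.224, -0.288], TCP at [0.271, -0.618, 0.231] pointing down, gripper open.
Joint ranges: [-3.07, 3.07], [-1.43, 2.12], [-1.02, 1.25], [-3.03, 1.67], [-3.05, -0], [-3.03, 3.03]. Speed limits (rad/s): [2.39, 2.39, 3.01, 3.14, 3.14, 3.14].

INTERFACE

Orientations are given as [roll, pitch, yaw] about the fixed x, y, z axes, in that order (R = Rz(yaw) Ry(pitch) Rx(roll)).
In Python, from station import ctrl gives the robot as it stands.
- The arm moves only by the tool carry_out, never from a script. Its argument "rows" is a list of rows, each a list of 3 entries, a list of its own where there are three numbers: the shift along the world's x, y, z in mm, then the turn, a rotation vector about the world's x, y, z in rad, then the opening, from 0 (shut) to 1 (fully open). A call has 1 to 20 rows; each row shifts and turns the commanded pose from where the row before left it; what a row does not reach is not made up. A row lasts 1/8 s, in which the tool goes at most 62.5 mm and 10.7 degrees, less where a joint would pass 70% of its speed; a pose out of reach is approached as far as the arm can. A call is refused whole if a number of a shift passes 62.5 or a number of a turn 0.188, either way. A call with a gripper value outside its range is refused whole. The fingers move at their own pace and stop on an object; "grip_force" is the grip in N (left out, the last holds). Time passes only in rows, so rows that do not move let the fingers close. It gives the time, the measured TCP pose, the force and the opening at its end, in the units of the state.
- ctrl.sense(): the state, without advancing time (a new reading comes with each control period).
- ctrl.snapshot(name): name is "scene" or "top"; returns (picture, depth): 420x560x3 uint8, red, green, blue; 420x560 float32, m along the optical axis (not along the pixel's ray), 0 where there is no reading.
- ctrl.camera_model(name): a dict with "K" (3x3 intrinsics, pixels), "view" (4x4, takes a point from world to camera coordinates). Camera axes: x right, y down, z forward; pixel columns grow to the right and rows downward; lengths in m; the calibration is good to about 2 mm. A picture is of the moment at which its call begins. camera_model takes no time and is no camera call.
- ctrl.finish_job(): hands the job in, once; it reports no verdict.
The state is a dict: "time_s": time; "joint_positions": joint angles; "qd": joint speeds; "tau": joint torques, N m; "tcp_pos": TCP position; "tool_rot": TCP orientation; "contact_force": force on the tool from outside, world axes, zero at the start; "torque": the same for the moment, N m; "gripper_width": finger opening in m.
Only numpy, scipy, OpenCV 4.12 (cv2) and the standard library are available. Lean on these libraries where they do the work, as an engineer would, in place of code of your own. Each camera call takes 0.05 s, during which the arm holds its last target. There are 200 camera calls.

TASK

The cork borer standing by itself in the small wooden block has lost its size mark. Pressing only lightly, with no more than a few newtons, find the hole of the gauge that fits it - the smallest one its tube passes through - and make sure that the next smaller hole refuses it by pressing the end of the tube squarely on that hole for a moment. Leave the borer standing upright in the hole that fits, fully home on its shoulder, let go of it, and leave everything else on the bench as it is.

Things in the scene. Friction and masses are not known exactly. Their poses are not given: they have to be found in the camera images.
- gauge: hole gauge, fixed to the bench: a level aluminium plate 204 x 64 x 12 mm, its top 85 mm above the bench, on two end cheeks over a 6 mm base, with thin rubber pads between (it gives 1 mm under 12 N). Five through holes along its y axis at y = -72, -36, 0, 36 and 72 mm, of diameters 9, 12, 15, 18 and 21 mm in that order. Origin: centre of its underside; z up
- hole0 (a point): centre of the mouth of the gauge's 9 mm hole (the smallest), level with the plate's top
- hole1 (a point): centre of the mouth of the gauge's 12 mm hole, level with the plate's top
- hole2 (a point): centre of the mouth of the gauge's 15 mm hole, level with the plate's top
- hole3 (a point): centre of the mouth of the gauge's 18 mm hole, level with the plate's top
- hole4 (a point): centre of the mouth of the gauge's 21 mm hole (the largest), level with the plate's top
- block: small hardwood block, 60 x 60 x 42 mm, fixed, with one loose socket 21 mm wide and 32 mm deep in which one borer stands by itself; which of the three borers that is changes from run to run. Origin: centre of its underside
- socket (a point): centre of the mouth of that socket, at the block's top
- rack: hardwood block, 136 x 60 x 42 mm, fixed, with two such sockets 68 mm apart along its own x axis, in which the two other borers stand, 10 mm above the bench. Origin: centre of its underside
- borer_a: one of three cork borers: a straight steel tube (shank) 70 mm long, its lower end bevelled 0.6 mm; on it a flange 27 mm across, 8 mm thick (its underside is the shoulder); on that a flat upright grey wing handle, 44 mm along the borer's x, 14 mm thick along y, from 78 to 112 mm above the lower end. 50 to 100 g. Origin: centre of the lower end, 10 mm above the bench in its block; z up
- borer_b: another of the three: same shape, handle, origin and axes; only the thickness of the shank differs, somewhere from 10 to 18 mm, not told and to be found by trying. Each shank is 1 mm thinner than one hole of the gauge and 2 mm thicker than the next smaller hole, at whose mouth it stops
- borer_c: the third cork borer, as the others. Pinched across the handle's 14 mm at 100 mm above the lower end, a borer goes fully home with the fingers clear of the gauge
- borer_a_shoulder (a point): point on the axis of borer_a at the shoulder, 70 mm above the lower end; level with the plate's top when the borer is fully home in a hole
- borer_b_shoulder (a point): point on the axis of borer_b at the shoulder, 70 mm above the lower end; level with the plate's top when the borer is fully home in a hole
- borer_c_shoulder (a point): point on the axis of borer_c at the shoulder, 70 mm above the lower end; level with the plate's top when the borer is fully home in a hole
- cylinder: bystander: glass measuring cylinder on a six-sided foot, 90 mm across its corners, 210 mm tall. Origin: centre of underside
- tub: bystander: white plastic screw-top tub, 72 mm across, 105 mm tall. Origin: centre of underside
- cartridge_a: bystander: white plastic column cartridge standing on end, 32 mm across, 120 mm tall. Origin: centre of underside
- cartridge_b: bystander: second such cartridge
- stopper: bystander: red-brown rubber stopper, 39 mm across, 32 mm tall. Origin: centre of underside
- cork: bystander: cork stopper, 32 mm across, 30 mm tall. Origin: centre of underside
- dish: bystander: glass bowl, 130 mm across, 55 mm tall. Origin: centre of underside
- spatula: bystander: thin steel spatula lying flat, 178 mm long
Things that resemble listed ones, but are neither listed nor needed, are in the scene too. Leave any orange or red look-alike of the borer_c alone.

How it is judged:
On the way:
1. the lower end of the borer that stood alone is pressed, upright and lightly (over 1.5 N), on the mouth of the next smaller hole (within 3 mm of its centre), which refuses it (((horizontal distance between borer_a and hole1 below 0.003 m and z of borer_a in the frame of hole1 between -0.003 and 0.003 m and angle between borer_a's own z axis and vertical below 0.12 rad and contact force between borer_a and gauge above 1.5 N and horizontal distance between each of borer_b, borer_c and socket above 0.06 m and distance of each of borer_b, borer_c from where it was at the start of the episode below 0.015 m) or (horizontal distance between borer_b and hole2 below 0.003 m and z of borer_b in the frame of hole2 between -0.003 and 0.003 m and angle between borer_b's own z axis and vertical below 0.12 rad and contact force between borer_b and gauge above 1.5 N and horizontal distance between each of borer_a, borer_c and socket above 0.06 m and distance of each of borer_a, borer_c from where it was at the start of the episode below 0.015 m) or (horizontal distance between borer_c and hole0 below 0.003 m and z of borer_c in the frame of hole0 between -0.003 and 0.003 m and angle between borer_c's own z axis and vertical below 0.12 rad and contact force between borer_c and gauge above 1.5 N and horizontal distance between each of borer_a, borer_b and socket above 0.06 m and distance of each of borer_a, borer_b from where it was at the start of the episode below 0.015 m))), for 0.1 s.
At the end, for the whole second after the job is handed in: The borer that stood by itself stands in the smallest hole it passes through: its axis within 3 mm of that hole's centre, shoulder within 3 mm of the plate's top, upright within 0.06 rad, at rest and released; the two other borers still stand within 15 mm of where they were (((horizontal distance between borer_a_shoulder and hole2 below 0.003 m and z of borer_a_shoulder in the frame of hole2 between -0.003 and 0.003 m and angle between borer_a's own z axis and vertical below 0.06 rad and linear speed of borer_a below 0.02 m/s and horizontal distance between each of borer_b, borer_c and socket above 0.06 m and distance of each of borer_b, borer_c from where it was at the start of the episode below 0.015 m) or (horizontal distance between borer_b_shoulder and hole3 below 0.003 m and z of borer_b_shoulder in the frame of hole3 between -0.003 and 0.003 m and angle between borer_b's own z axis and vertical below 0.06 rad and linear speed of borer_b below 0.02 m/s and horizontal distance between each of borer_a, borer_c and socket above 0.06 m and distance of each of borer_a, borer_c from where it was at the start of the episode below 0.015 m) or (horizontal distance between borer_c_shoulder and hole1 below 0.003 m and z of borer_c_shoulder in the frame of hole1 between -0.003 and 0.003 m and angle between borer_c's own z axis and vertical below 0.06 rad and linear speed of borer_c below 0.02 m/s and horizontal distance between each of borer_a, borer_b and socket above 0.06 m and distance of each of borer_a, borer_b from where it was at the start of the episode below 0.015 m))); the robot touches nothing.
It fails at once if a borer is pressed on or into the gauge with more than 20 N (contact force between any of borer_a, borer_b, borer_c and gauge above 20 N).
It fails at once if one of the two borers in the rack is moved by more than 20 mm (distance of each of borer_b, borer_c from where it was at the start of the episode above 0.02 m or distance of each of borer_a, borer_c from where it was at the start of the episode above 0.02 m or distance of each of borer_a, borer_b from where it was at the start of the episode above 0.02 m).
It fails at once if a bystander is moved by more than 20 mm (distance of any of cylinder, tub, cartridge_a, cartridge_b, stopper, cork, dish, spatula from where it was at the start of the episode above 0.02 m).
It also fails if it takes over 54 s, if anything falls off the work surface, if the arm or the gripper's body presses on something with over 40 N, if the wrist force passes 120 N, or if a joint passes its speed limit or range.

## Working session

There is one attempt and no reset: what is moved stays moved. The work goes in short steps, Python scripts to look and compute and a tool call to move; the robot and the scene stay as the last step left them, time stands still between calls to the robot, and variables do not carry over. Pictures are saved under pics/ and viewed, about 8 in all and at most 12, crops included, and the job is handed in when it is done.

Besides the shell and the picture viewer there is one more tool, called after "Request:" as name(argument=value, ...) on one line, values as JSON. carry_out: Moves the arm, as the interface text tells. Its arguments: {"type":"object","properties":{"rows":{"type":"array","items":{"type":"array"}},"grip_force":{"type":"number"}},"required":["rows"]}

```bash
ls; mkdir -p pics; cat > h.py <<'E'
import numpy as np, cv2
from station import ctrl
def snap(name):
    p,d=ctrl.snapshot(name); return p,d
def save(p,f): cv2.imwrite('pics/'+f,cv2.cvtColor(p,cv2.COLOR_RGB2BGR))
def world(name,d):
    m=ctrl.camera_model(name);K=np.array(m['K']);V=np.array(m['view'])
    v,u=np.mgrid[:d.shape[0],:d.shape[1]]
    c=np.stack([(u-K[0,2])/K[0,0]*d,(v-K[1,2])/K[1,1]*d,d],-1)
    return (c-V[:3,3])@V[:3,:3]
def ray(name,u,v,z):
    m=ctrl.camera_model(name);K=np.array(m['K']);V=np.array(m['view']);R=V[:3,:3]
    o=-R.T@V[:3,3];r=R.T@np.array([(u-K[0,2])/K[0,0],(v-K[1,2])/K[1,1],1])
    return o+r*(z-o[2])/r[2]
E
python3 - <<'E'
from h import *
for n in('scene','top'):
    p,d=snap(n);save(p,n+'0.png');np.savez(n+'0.npz',p=p,d=d)
    m=ctrl.camera_model(n);V=np.array(m['view']);print(n,m['K'],(-V[:3,:3].T@V[:3,3]).round(3))
print(ctrl.sense())
E
```

```text
pics
scene [[420.29972954   0.         279.56123953]
 [  0.         420.29972954 202.15728641]
 [  0.           0.           1.        ]] [1.033 0.635 0.659]
top [[383.14903343   0.         276.6012482 ]
 [  0.         383.14903343 205.88852316]
 [  0.           0.           1.        ]] [ 0.468 -0.041  1.236]
{'time_s': 0.1, 'joint_positions': array([-8.68875387e-01,  3.59303901e-01,  1.11834355e-02, -3.12683115e-04,
       -1.22409637e+00, -2.88095506e-01]), 'qd': array([-0.00036597, -0.00120953,  0.00256909,  0.0005937 , -0.00114652,
        0.00086792]), 'tau': array([ 4.82281666e-04, -5.84765160e+01,  2.94110942e+01,  6.95450664e+00,
       -3.14950033e-03,  2.52184194e-06]), 'tcp_pos': array([ 0.27123919, -0.61765242,  0.23047831]), 'tool_rot': array([-3.14147086e+00, -1.44549235e-03,  1.98451522e+00]), 'contact_force': array([-0.18617943,  0.13655007, -0.27344657]), 'torque': array([ 0.00955561, -0.01121823, -0.04233135]), 'gripper_width': 0.0858429307999149}
```

View pics/top0.png

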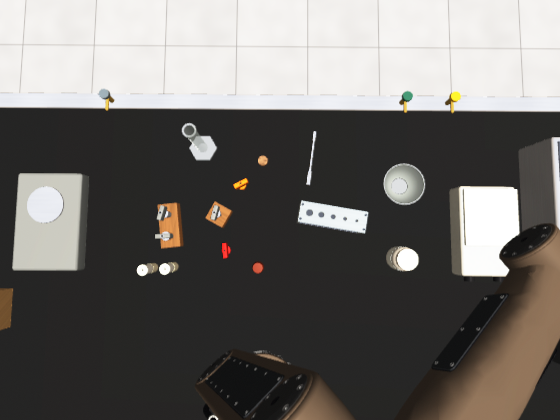

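View pics/scene0.png

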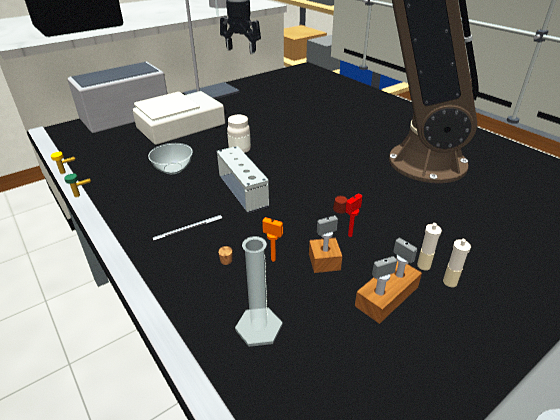

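The top view shows the gauge at about (333,217), with its big hole to the left at (309,212). The lone borer in the small block is at (218,214), the rack at (169,226), and the orange and red look-alikes at (241,184) and (226,251). The scene view agrees. Next I measure these.

```bash
python3 - <<'E'
from h import *
z=np.load('top0.npz');p,d=z['p'],z['d'];W=world('top',d)
hsv=cv2.cvtColor(p,cv2.COLOR_RGB2HSV)
# gauge plate top
m=((abs(W[...,2]-.085)<.006)&(W[...,0]>0.2)).astype(np.uint8)
n,l,s,c=cv2.connectedComponentsWithStats(m)
for i in range(1,n):
    if s[i,4]>100:print('085 comp',s[i],c[i],cv2.minAreaRect(W[l==i][:,:2].astype(np.float32)),W[l==i].mean(0).round(4))
crop=p[195:240,290:375];g=cv2.cvtColor(crop,cv2.COLOR_RGB2GRAY)
g=cv2.resize(g,None,fx=8,fy=8,interpolation=cv2.INTER_CUBIC)
b=((g<90)*255).astype(np.uint8)
for k in cv2.findContours(b,cv2.RETR_LIST,cv2.CHAIN_APPROX_NONE)[0]:
    a=cv2.contourArea(k)
    if 200<a<8000:
        M=cv2.moments(k);u=290+(M['m10']/a+.5)/8-.5;v=195+(M['m01']/a+.5)/8-.5
        print('hole',a/64,u,v,ray('top',u,v,.085).round(4))
# borer tops near z = .122
for nm,(u0,u1,v0,v1) in dict(lone=(195,240,195,235),rack=(145,195,195,255)).items():
    for zz,t in((.122,.008),(.042,.006)):
        m=np.zeros(d.shape,np.uint8);m[v0:v1,u0:u1]=abs(W[v0:v1,u0:u1,2]-zz)<t
        n,l,s,c=cv2.connectedComponentsWithStats(m)
        for i in range(1,n):
            if s[i,4]>8:
                P=W[l==i];print(nm,zz,s[i,4],c[i].round(1),P.mean(0).round(4),cv2.minAreaRect((P[:,:2]*1000).astype(np.float32)),ray('top',*c[i],zz).round(4))
big=np.hstack([cv2.resize(p[195:240,195:245],None,fx=8,fy=8,interpolation=cv2.INTER_CUBIC)[:360],cv2.resize(p[195:240,300:350],None,fx=8,fy=8,interpolation=cv2.INTER_CUBIC)[:360]])
save(big,'c1.png')
E
```

```text
085 comp [533 143   8  81 215] [536.02790698 183.21860465] ((0.6456681489944458, -0.8285252451896667), (0.00797868613153696, 0.2463492602109909), 89.6017837524414) [ 0.6436 -0.8278  0.0848]
085 comp [ 458  186   56   90 1583] [479.2116235  249.01831965] ((0.5005148649215698, -0.6743009090423584), (0.16639666259288788, 0.2687053680419922), 89.97413635253906) [ 0.4441 -0.6476  0.0849]
085 comp [ 298  200   70   33 1335] [333.39625468 216.09588015] ((0.5393736362457275, -0.2099882811307907), (0.20388278365135193, 0.06444663554430008), 80.47346496582031) [ 0.539  -0.2125  0.086 ]
lone 0.122 75 [214.  211.9] [0.5464 0.1405 0.1231] ((546.7703247070312, 140.8959503173828), (13.668194770812988, 43.16875457763672), 76.24012756347656) [0.5465 0.1406 0.122 ]
lone 0.042 249 [219.  214.3] [0.5448 0.1378 0.0431] ((546.9903564453125, 141.16195678710938), (60.593597412109375, 59.59996795654297), 61.29681396484375) [0.5448 0.138  0.042 ]
rack 0.122 81 [160.4 212. ] [0.5451 0.2965 0.1223] ((545.4866333007812, 297.1393737792969), (14.055495262145996, 42.91999435424805), 74.53582000732422) [0.5451 0.2966 0.122 ]
rack 0.122 76 [162.7 235.1] [0.4781 0.2875 0.1232] ((478.39984130859375, 288.87738037109375), (11.57829475402832, 42.185401916503906), 0.4011397361755371) [0.4781 0.2878 0.122 ]
rack 0.042 614 [170.6 225.9] [0.5075 0.2875 0.0433] ((511.7580261230469, 293.8935546875), (135.6984405517578, 61.408599853515625), 6.270004749298096) [0.5075 0.2878 0.042 ]
rack 0.042 11 [158.2 206.4] [0.5682 0.3279 0.0436] ((566.0670776367188, 328.3111267089844), (19.2564640045166, 6.291735649108887), 1.6543169021606445) [0.5683 0.3284 0.042 ]
```

View pics/c1.png

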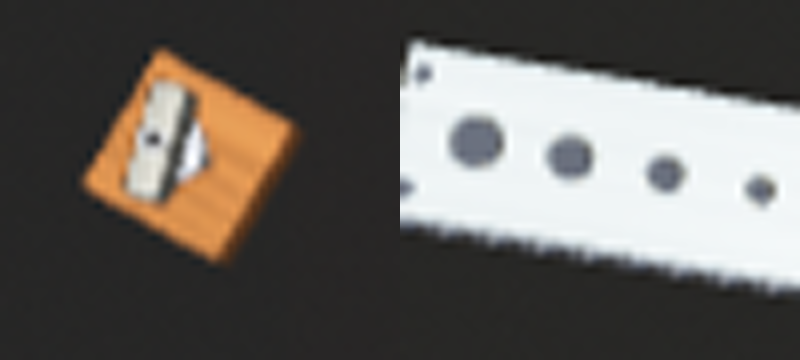

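The crop shows the handle's long axis close to world x, tilted about -15°, and the holes as grey discs. I'll refine the holes, the handle yaw and the shank width (scene view).

```bash
python3 - <<'E'
from h import *
z=np.load('top0.npz');p,d=z['p'],z['d'];W=world('top',d)
crop=p[195:240,290:375];g=cv2.cvtColor(crop,cv2.COLOR_RGB2GRAY)
g=cv2.resize(g,None,fx=8,fy=8,interpolation=cv2.INTER_CUBIC)
b=((g<170)*255).astype(np.uint8)
H=[]
for k in cv2.findContours(b,cv2.RETR_LIST,cv2.CHAIN_APPROX_NONE)[0]:
    a=cv2.contourArea(k)
    if 300<a<6000:
        (_,_),r=cv2.minEnclosingCircle(k)
        if a<.6*np.pi*r*r: continue
        M=cv2.moments(k);u=290+(M['m10']/M['m00']+.5)/8-.5;v=195+(M['m01']/M['m00']+.5)/8-.5
        w=ray('top',u,v,.085);print('hole',round(a/64,1),round(u,2),round(v,2),w.round(4));H.append(w[:2])
m=np.zeros(d.shape,bool);m[195:235,195:240]=abs(W[195:235,195:240,2]-.122)<.008
P=W[m][:,:2];w,v=np.linalg.eigh(np.cov(P.T));print('handle yaw',np.degrees(np.arctan(v[1,1]/v[0,1])))
z=np.load('scene0.npz');p,d=z['p'],z['d']
save(np.hstack([cv2.resize(p[210:275,300:350],None,fx=8,fy=8,interpolation=cv2.INTER_CUBIC),cv2.resize(p[235:300,365:415],None,fx=8,fy=8,interpolation=cv2.INTER_CUBIC)]),'c2.png')
mm=ctrl.camera_model('scene');K=np.array(mm['K']);V=np.array(mm['view'])
for zz in(.05,.06,.07,.08,.122):
    c=K@(V[:3,:3]@np.array([.5465,.1406,zz])+V[:3,3]);print(zz,(c[:2]/c[2]).round(1),'px/mm',(K[0,0]/c[2]/1000).round(3), p[int(c[1]/c[2]+.5),int(c[0]/c[2])-9:int(c[0]/c[2])+10].mean(-1).astype(int))
E
```

```text
hole 8.1 344.67 218.32 [ 0.5326 -0.2466  0.085 ]
hole 14.5 332.75 216.29 [ 0.5385 -0.2108  0.085 ]
hole 22.2 320.89 214.23 [ 0.5444 -0.1751  0.085 ]
hole 32.0 309.14 212.26 [ 0.5501 -0.1398  0.085 ]
handle yaw -14.49718400292297
0.05 [325.7 244.7] px/mm 0.461 [157 157 152 144 134 132 124 119 126 135 132 119 124 147 141 136 148 148
 143]
0.06 [325.9 241.2] px/mm 0.464 [158 155 144 135 139 151 160 133 117 130 129 130 112 143 142 145 151 136
 142]
0.07 [326.2 237.7] px/mm 0.467 [ 23  19  34  28  51  44  47 122 136 143 138 132 116 102 118 112 114 119
 128]
0.08 [326.5 234.1] px/mm 0.47 [ 29  82  88  87  81 103 132 217 204 255 254 253 253 246 244 138  24  28
  29]
0.122 [327.7 218.5] px/mm 0.483 [ 50 109 122 123 163 202 193 224 168 118 111 171 186 184 186 180 157 162
 147]
```

View pics/c2.png

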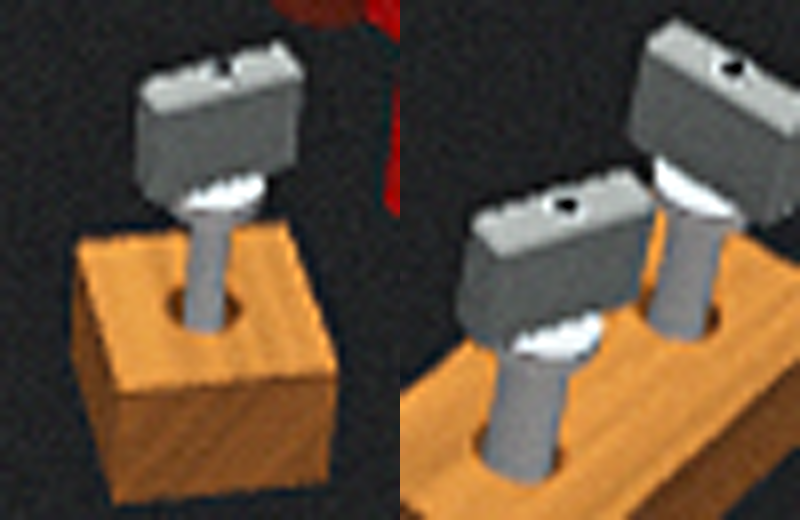

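The lone shank measures about 5.1 px, so about 11 mm, and the two in the rack about 14 and 17 mm. So I expect the 12 mm hole (hole1) to fit and the 9 mm hole (hole0) to refuse. The holes are at hole1 ≈ (0.5326, -0.2466) and hole0 ≈ (0.5267, -0.2822). I now go above the borer at (0.5467, 0.1407).

Request:
carry_out(rows=[[[15.3,42.1,0],[0,0,-0.037],1],[[15.3,42.1,0],[0,0,-0.037],1],[[15.3,42.1,0],[0,0,-0.037],1],[[15.3,42.1,0],[0,0,-0.037],1],[[15.3,42.1,0],[0,0,-0.037],1],[[15.3,42.1,0],[0,0,-0.037],1],[[15.3,42.1,0],[0,0,-0.037],1],[[15.3,42.1,0],[0,0,-0.037],1],[[15.3,42.1,0],[0,0,-0.037],1],[[15.3,42.1,0],[0,0,-0.037],1],[[15.3,42.1,0],[0,0,-0.037],1],[[15.3,42.1,0],[0,0,-0.037],1],[[15.3,42.1,0],[0,0,-0.037],1],[[15.3,42.1,0],[0,0,-0.037],1],[[15.3,42.1,0],[0,0,-0.037],1],[[15.3,42.1,0],[0,0,-0.037],1],[[15.3,42.1,0],[0,0,-0.037],1],[[15.3,42.1,0],[0,0,-0.037],1],[[0,0,0],[0,0,0],1]], grip_force=40)

```text
time_s: 2.48
tcp_pos: [0.5472, 0.1422, 0.2303]
tool_rot: [-3.141, 0.001, 1.321]
contact_force: [-0.2, -0.9, -0.4]
gripper_width: 0.0856
```

Request:
carry_out(rows=[[[-0.5,-1.5,-30],[0,0,0],1],[[0,0,-30],[0,0,0],1],[[0,0,-30],[0,0,0],1],[[0,0,-30],[0,0,0],1],[[0,0,-19],[0,0,0],1],[[0,0,0],[0,0,0],1]])

```text
time_s: 3.22
tcp_pos: [0.545, 0.1371, 0.0909]
tool_rot: [-3.139, 0.003, 1.318]
contact_force: [-0.1, 0.4, 0.3]
gripper_width: 0.0851
```

```bash
python3 - <<'E'
from h import *
s=ctrl.sense();print(s['tcp_pos'],s['contact_force'])
p,d=snap('scene');save(cv2.resize(p[150:290,240:420],None,fx=4,fy=4,interpolation=cv2.INTER_CUBIC),'g1.png')
E
```

```text
[0.54499146 0.13706615 0.09087804] [-0.11702859  0.39206009  0.34285846]
```

View pics/g1.png

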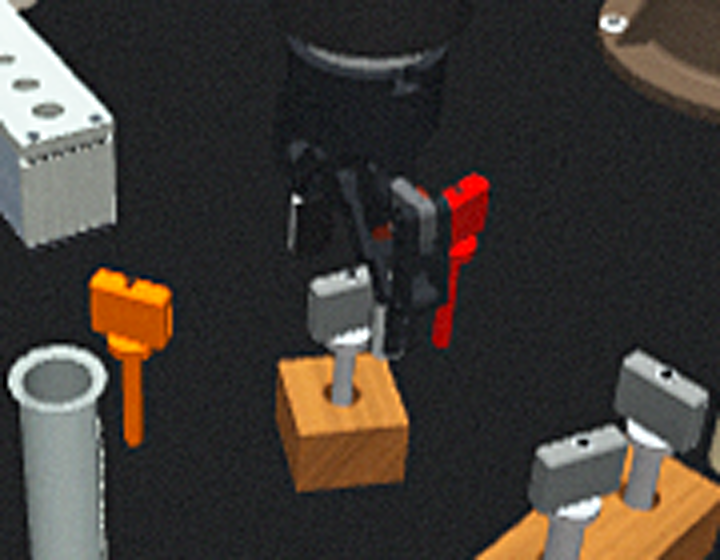

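The picture shows the fingers straddling the handle at (343,300). I correct a few mm and close gently.

Request:
carry_out(rows=[[[1.7,3.6,0],[0,0,0],1],[[0,0,0],[0,0,0],1],[[0,0,0],[0,0,0],0.4],[[0,0,0],[0,0,0],0.3]])

```text
time_s: 3.78
tcp_pos: [0.548, 0.1419, 0.0926]
tool_rot: [3.141, -0.0, 1.319]
contact_force: [-0.1, -0.0, -0.3]
gripper_width: 0.0518
```

```bash
python3 - <<'E'
from h import *
s=ctrl.sense();print(s['tcp_pos'],s['tool_rot'],s['contact_force'],s['gripper_width'])
E
```

```text
[0.54800584 0.1419474  0.0925507 ] [ 3.14135538e+00 -3.18918676e-04  1.31866179e+00] [-0.14834161 -0.03835297 -0.34633551] 0.05178854560916677
```

Request:
carry_out(rows=[[[-1,-1,-1],[0,0,0],0.25],[[0,0,0],[0,0,0],0.1],[[0,0,0],[0,0,0],0],[[0,0,0],[0,0,0],0],[[0,0,0],[0,0,0],0],[[0,0,0],[0,0,0],0]], grip_force=50)

```text
time_s: 4.53
tcp_pos: [0.547, 0.1409, 0.0913]
tool_rot: [-3.142, 0.0, 1.319]
contact_force: [-0.8, -0.4, -0.2]
gripper_width: 0.0131
```

```bash
cat >> h.py <<'E'
def st():
    s=ctrl.sense();print(round(s['time_s'],2),s['tcp_pos'].round(5),s['tool_rot'].round(4),'F',s['contact_force'].round(2),round(s['gripper_width'],4),'T',s['torque'].round(3))
E
python3 -c "
from h import *
st()"
```

```text
4.53 [0.54698 0.14088 0.09128] [-3.1416e+00  1.0000e-04  1.3186e+00] F [-0.76 -0.4  -0.19] 0.0131 T [0.017 0.038 0.04 ]
```

Request:
carry_out(rows=[[[0,0,10],[0,0,0],0],[[0,0,20],[0,0,0],0],[[0,0,30],[0,0,0],0],[[0,0,30],[0,0,0],0],[[0,0,20],[0,0,0],0],[[-1,-21,0],[0,0,0],0],[[-2,-42,0],[0,0,0],0],[[-2,-42,0],[0,0,0],0],[[-2,-42,0],[0,0,0],0],[[-2,-42,0],[0,0,0],0],[[-2,-42,0],[0,0,0],0],[[-2,-42,0],[0,0,0],0],[[-2,-42,0],[0,0,0],0],[[-2,-42,0],[0,0,0],0],[[-2,-42,0],[0,0,0],0],[[-1.3,-24,0],[0,0,0],0],[[0,0,0],[0,0,0],0],[[0,0,0],[0,0,0],0]])

```text
time_s: 6.78
tcp_pos: [0.5259, -0.2821, 0.2007]
tool_rot: [-3.14, -0.0, 1.318]
contact_force: [0.4, -0.0, 0.1]
gripper_width: 0.0132
```

```bash
python3 - <<'E'
from h import *
st()
p,d=snap('scene');save(cv2.resize(p[110:215,190:290],None,fx=6,fy=5.7,interpolation=cv2.INTER_CUBIC),'g2.png');np.savez('scene2.npz',p=p,d=d)
p,d=snap('top');np.savez('top2.npz',p=p,d=d);st()
E
```

```text
6.78 [ 0.52586 -0.28215  0.20073] [-3.1405e+00 -2.0000e-04  1.3178e+00] F [ 0.45 -0.01  0.07] 0.0132 T [-0.002 -0.011 -0.019]
6.88 [ 0.52642 -0.28155  0.20116] [-3.1412e+00 -1.0000e-04  1.3192e+00] F [-0.82  0.56 -0.23] 0.0136 T [-0.009  0.016 -0.061]
```

View pics/g2.png

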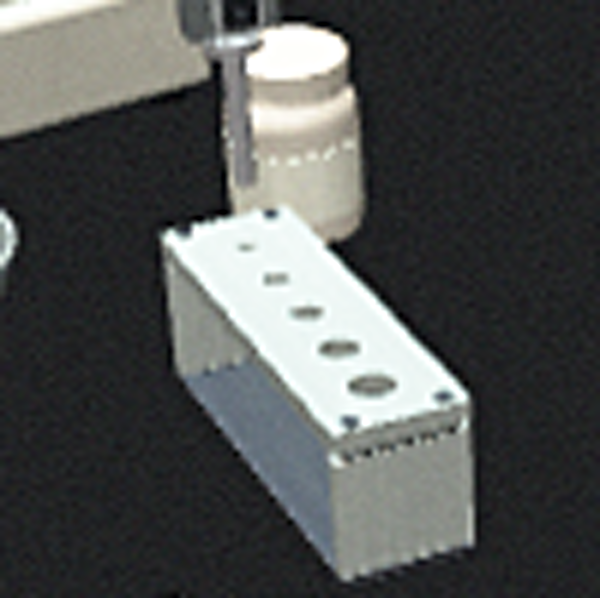

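The borer hangs over the smallest hole: shank end at (246,183) in the crop, hole0 at (247,247). I check the offset numerically in the scene view.

```bash
python3 - <<'E'
from h import *
z=np.load('scene2.npz');p=z['p']
mm=ctrl.camera_model('scene');K=np.array(mm['K']);V=np.array(mm['view'])
def pr(P):
    c=K@(V[:3,:3]@np.array(P)+V[:3,3]);return c[:2]/c[2]
g=cv2.cvtColor(p,cv2.COLOR_RGB2GRAY).astype(float)
h1=np.array([.5326,-.2466]);e=np.array([.0059,.0356])
for i in range(5):
    c=pr([*(h1+(i-1)*e),.085]); r=5
    u0,v0=int(round(c[0])),int(round(c[1]));q=g[v0-r:v0+r+1,u0-r-1:u0+r+2]
    w=np.clip(np.median(q)*.93-q,0,None)
    vv,uu=np.mgrid[v0-r:v0+r+1,u0-r-1:u0+r+2];u=(w*uu).sum()/w.sum();v=(w*vv).sum()/w.sum()
    print('hole',i,'pred',c.round(2),'seen',round(u,2),round(v,2),'xy',ray('scene',u,v,.085).round(4),'top',(h1+(i-1)*e).round(4))
a=np.array([.5264,-.2820])
for zz in np.arange(.115,.19,.01):
    print(round(zz,3),pr([*a,zz]).round(2))
hsv=cv2.cvtColor(p,cv2.COLOR_RGB2HSV)
for v in range(116,146,2): print(v,p[v,224:240].tolist() if v in(128,) else g[v,224:240].astype(int), hsv[v,224:240,0])
E
```

```text
hole 0 pred [230.92 152.21] seen 228.64 147.67 xy [ 0.5181 -0.309   0.085 ] top [ 0.5267 -0.2822]
hole 1 pred [235.84 157.88] seen 234.47 157.39 xy [ 0.5341 -0.2512  0.085 ] top [ 0.5326 -0.2466]
hole 2 pred [240.98 163.82] seen 240.22 163.75 xy [ 0.5399 -0.2126  0.085 ] top [ 0.5385 -0.211 ]
hole 3 pred [246.37 170.05] seen 245.42 170.0 xy [ 0.5463 -0.1771  0.085 ] top [ 0.5444 -0.1754]
hole 4 pred [252.02 176.57] seen 251.26 176.99 xy [ 0.5529 -0.1393  0.085 ] top [ 0.5503 -0.1398]
0.115 [230.25 142.63]
0.125 [229.98 139.38]
0.135 [229.71 136.09]
0.145 [229.43 132.77]
0.155 [229.15 129.41]
0.165 [228.87 126.02]
0.175 [228.58 122.59]
0.185 [228.29 119.13]
116 [106 109 179 162 185 201 199 189 203 230 255 255 255 255 255 255] [ 90  97  90  83  87  88  97 102  87  20   0   0   0   0   0   0]
118 [126 126 171 167 166 159 113 100  74 193 255 255 254 254 254 254] [ 90  25 111  75 135 113 120  15  75  17   0  30  30  30  30  30]
120 [111  71  83 138 143 142  88 255 255 255 255 254 254 254 254 254] [ 19  30 165  90  60   0 108   0   0   0  30  30  30  20  30  30]
122 [151  41  19 133 134 13
[... 1102 characters left out ...]
 18  20  24  21  23]
136 [ 34  32  25  92 146 136 134 110 165 173 173 168 173 174 170 166] [113  90 120  24  25 155  20  83  30  16  19  12  19  21  25  19]
138 [ 30  34  28  49 161 131 131 118 119 192 195 234 198 196 235 231] [108 105 108  30  24 120 100   0  26  30  26  35  24  25  40  46]
140 [ 31  33  31  11 170 129 136 119 129 194 190 197 201 200 194 198] [130  45 120  78  23  80 165 120  30  32  24  25  25  26  27  28]
142 [ 32  35  38  14 180 156 148 146 159 194 188 198 202 201 199 194] [ 60  60  80 105  26  33  25   8  30  28  35  28  24  26  30  34]
144 [ 34  36  29  18 131 187 190 185 186 183 185 194 200 197 199 197] [  0  90 111 113  30  30  27  26  28  26  26  28  32  30  23  25]
```

Request:
carry_out(rows=[[[0.7,-0.6,-10],[0,0,0],0],[[0,0,-12],[0,0,0],0],[[0,0,-6],[0,0,0],0],[[0,0,-3],[0,0,0],0],[[0,0,0],[0,0,0],0],[[0,0,0],[0,0,0],0]])

```text
time_s: 7.62
tcp_pos: [0.5276, -0.2828, 0.1706]
tool_rot: [3.141, 0.0, 1.319]
contact_force: [0.3, 0.1, -1.3]
gripper_width: 0.0133
```

```bash
python3 -c "
from h import *
st();p,d=snap('scene');np.savez('scene3.npz',p=p,d=d);st()
save(cv2.resize(p[110:200,190:290],None,fx=8,fy=6.6,interpolation=cv2.INTER_CUBIC),'g3.png')"
```

```text
7.62 [ 0.52759 -0.28279  0.1706 ] [3.1411e+00 1.0000e-04 1.3186e+00] F [ 0.32  0.1  -1.26] 0.0133 T [ 0.002 -0.036  0.016]
7.67 [ 0.52756 -0.28282  0.17063] [3.1411e+00 1.0000e-04 1.3186e+00] F [-0.19 -0.16 -0.37] 0.0132 T [ 0.004  0.02  -0.076]
```

View pics/g3.png

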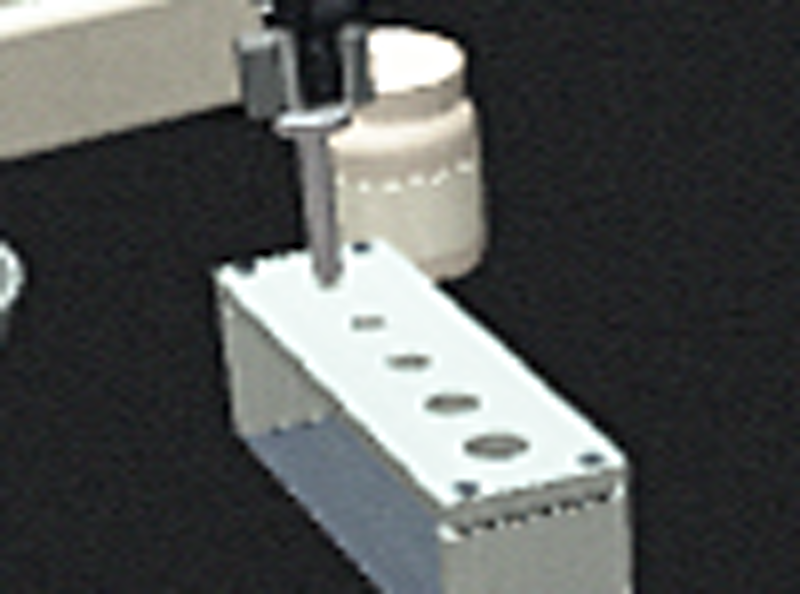

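The tube's end at (328,280), about 4 mm above the plate, lines up with the extrapolated hole0 at (329,285). I press gently.

Request:
carry_out(rows=[[[0,0,-1.5],[0,0,0],0],[[0,0,-1],[0,0,0],0],[[0,0,-0.5],[0,0,0],0],[[0,0,-0.5],[0,0,0],0],[[0,0,0],[0,0,0],0]])

```text
time_s: 8.3
tcp_pos: [0.5274, -0.2827, 0.1667]
tool_rot: [-3.141, 0.0, 1.319]
contact_force: [0.3, 0.3, -1.2]
gripper_width: 0.0133
```

Request:
carry_out(rows=[[[0,0,-0.4],[0,0,0],0],[[0,0,-0.3],[0,0,0],0],[[0,0,0],[0,0,0],0]])

```text
time_s: 8.68
tcp_pos: [0.5274, -0.2828, 0.1662]
tool_rot: [3.141, 0.0, 1.319]
contact_force: [0.1, -0.2, -0.3]
gripper_width: 0.0137
```

Request:
carry_out(rows=[[[0,0,-0.4],[0,0,0],0],[[0,0,-0.2],[0,0,0],0],[[0,0,0],[0,0,0],0]])

```text
time_s: 9.05
tcp_pos: [0.5275, -0.2828, 0.1658]
tool_rot: [3.141, 0.0, 1.319]
contact_force: [-0.3, 0.2, 2.2]
gripper_width: 0.0134
```

```bash
python3 -c "
from h import *
st()"
```

```text
9.05 [ 0.52753 -0.28275  0.1658 ] [3.1412e+00 1.0000e-04 1.3187e+00] F [-0.26  0.17  2.23] 0.0134 T [ 0.252  0.249 -0.056]
```

Request:
carry_out(rows=[[[0,0,-0.4],[0,0,0],0],[[0,0,0],[0,0,0],0],[[0,0,0],[0,0,0],0]])

```text
time_s: 9.43
tcp_pos: [0.5276, -0.2828, 0.1655]
tool_rot: [3.141, 0.0, 1.319]
contact_force: [-1.1, 1.1, 4.8]
gripper_width: 0.0136
```

Request:
carry_out(rows=[[[0,0,0],[0,0,0],0],[[0,0,0],[0,0,0],0]])

```text
time_s: 9.68
tcp_pos: [0.5275, -0.2828, 0.1655]
tool_rot: [3.141, 0.0, 1.319]
contact_force: [-0.8, 0.1, 5.1]
gripper_width: 0.0132
```

```bash
python3 -c "
from h import *
st()"
```

```text
9.68 [ 0.52755 -0.28281  0.16553] [3.1410e+00 1.0000e-04 1.3187e+00] F [-0.75  0.08  5.09] 0.0132 T [ 0.395  0.427 -0.024]
```

It was refused: about 5 N was held with no penetration (contact at TCP z ≈ 0.166). Now one pitch over to hole1, just above the plate.

Request:
carry_out(rows=[[[0,0,2],[0,0,0],0],[[0,0,4],[0,0,0],0],[[2,12,0],[0,0,0],0],[[2,12,0],[0,0,0],0],[[1.8,11.5,0],[0,0,0],0],[[0,0,-3],[0,0,0],0],[[0,0,-1],[0,0,0],0],[[0,0,0],[0,0,0],0],[[0,0,0],[0,0,0],0]])

```text
time_s: 10.8
tcp_pos: [0.5331, -0.2475, 0.1671]
tool_rot: [-3.142, 0.0, 1.318]
contact_force: [-0.0, 0.7, -0.8]
gripper_width: 0.0133
```

```bash
python3 -c "
from h import *
st();p,d=snap('scene');np.savez('scene4.npz',p=p,d=d);st()
save(cv2.resize(p[130:200,200:280],None,fx=10,fy=8,interpolation=cv2.INTER_CUBIC),'g4.png')"
```

```text
10.8 [ 0.53311 -0.24752  0.16707] [-3.1415e+00  1.0000e-04  1.3182e+00] F [-0.05  0.67 -0.78] 0.0133 T [-0.042 -0.007 -0.006]
10.85 [ 0.53314 -0.24749  0.16709] [-3.1416  0.      1.3182] F [ 0.    0.62 -0.1 ] 0.0132 T [ 0.014 -0.016 -0.029]
```

View pics/g4.png

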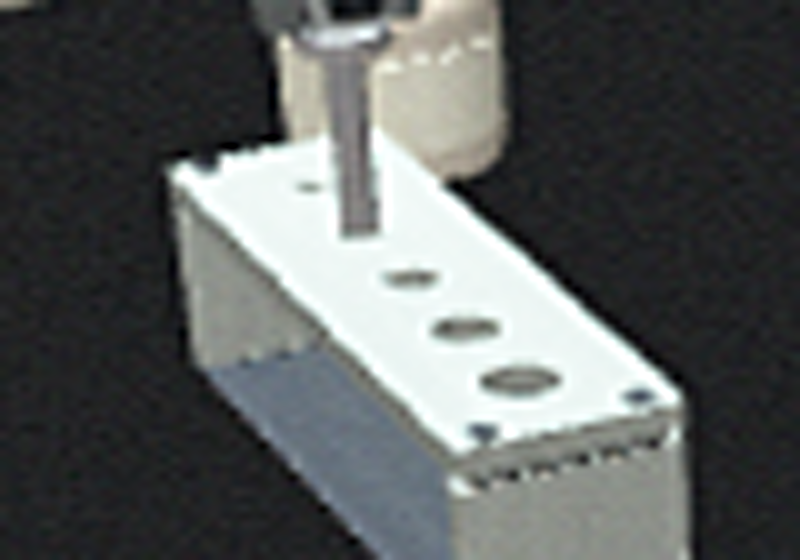

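The end at (360,234) sits on the midpoint of hole0 (309,187) and hole2 (411,278), which is hole1. Try it.

Request:
carry_out(rows=[[[0,0,-0.6],[0,0,0],0],[[0,0,-0.5],[0,0,0],0],[[0,0,-0.4],[0,0,0],0],[[0,0,0],[0,0,0],0],[[0,0,0],[0,0,0],0]])

```text
time_s: 11.48
tcp_pos: [0.5332, -0.2472, 0.1656]
tool_rot: [-3.142, -0.0, 1.319]
contact_force: [-0.8, -0.1, -0.3]
gripper_width: 0.0132
```

```bash
python3 -c "
from h import *
st()"
```

```text
11.47 [ 0.53317 -0.24721  0.1656 ] [-3.1415 -0.      1.3186] F [-0.78 -0.07 -0.3 ] 0.0132 T [0.007 0.01  0.008]
```

Request:
carry_out(rows=[[[0,0,-0.4],[0,0,0],0],[[0,0,-0.4],[0,0,0],0],[[0,0,0],[0,0,0],0]])

```text
time_s: 11.85
tcp_pos: [0.5332, -0.2472, 0.1647]
tool_rot: [-3.141, 0.0, 1.319]
contact_force: [-0.4, -0.0, -1.2]
gripper_width: 0.013
```

```bash
python3 -c "
from h import *
st()"
```

```text
11.85 [ 0.53318 -0.24719  0.16474] [-3.1415  0.      1.3187] F [-0.41 -0.02 -1.21] 0.013 T [-0.016  0.004 -0.022]
```

It goes in freely. I continue down in small checked stages.

Request:
carry_out(rows=[[[0,0,-1],[0,0,0],0],[[0,0,-1],[0,0,0],0],[[0,0,-1],[0,0,0],0],[[0,0,0],[0,0,0],0]])

```text
time_s: 12.35
tcp_pos: [0.5331, -0.2472, 0.1617]
tool_rot: [-3.141, 0.0, 1.319]
contact_force: [0.1, 0.5, 0.5]
gripper_width: 0.0132
```

Request:
carry_out(rows=[[[0,0,-1.5],[0,0,0],0],[[0,0,-1.5],[0,0,0],0],[[0,0,-1.5],[0,0,0],0],[[0,0,0],[0,0,0],0]])

```text
time_s: 12.85
tcp_pos: [0.533, -0.2472, 0.1571]
tool_rot: [-3.141, 0.0, 1.319]
contact_force: [-0.6, -0.9, -0.6]
gripper_width: 0.0132
```

```bash
python3 -c "
from h import *
st()"
```

```text
12.85 [ 0.53305 -0.24718  0.15709] [-3.1412  0.      1.3185] F [-0.55 -0.94 -0.58] 0.0132 T [0.031 0.021 0.009]
```

Request:
carry_out(rows=[[[0,0,-2],[0,0,0],0],[[0,0,-2],[0,0,0],0],[[0,0,-2],[0,0,0],0],[[0,0,-2],[0,0,0],0],[[0,0,-2],[0,0,0],0],[[0,0,0],[0,0,0],0]])

```text
time_s: 13.6
tcp_pos: [0.5331, -0.2472, 0.1471]
tool_rot: [-3.141, 0.0, 1.319]
contact_force: [0.0, 0.3, -0.7]
gripper_width: 0.0135
```

Request:
carry_out(rows=[[[0,0,-2.5],[0,0,0],0],[[0,0,-2.5],[0,0,0],0],[[0,0,-2.5],[0,0,0],0],[[0,0,-2.5],[0,0,0],0],[[0,0,-2.5],[0,0,0],0],[[0,0,-2.5],[0,0,0],0],[[0,0,0],[0,0,0],0]])

```text
time_s: 14.48
tcp_pos: [0.533, -0.2472, 0.132]
tool_rot: [-3.141, 0.0, 1.319]
contact_force: [-0.0, -0.5, -1.3]
gripper_width: 0.013
```

```bash
python3 -c "
from h import *
st()"
```

```text
14.47 [ 0.53303 -0.2472   0.13205] [-3.1412  0.      1.3185] F [-0.02 -0.47 -1.31] 0.013 T [ 0.005 -0.009  0.067]
```

Request:
carry_out(rows=[[[0,0,-2.5],[0,0,0],0],[[0,0,-2.5],[0,0,0],0],[[0,0,-2.5],[0,0,0],0],[[0,0,-2.5],[0,0,0],0],[[0,0,-2.5],[0,0,0],0],[[0,0,-2.5],[0,0,0],0],[[0,0,0],[0,0,0],0]])

```text
time_s: 15.35
tcp_pos: [0.533, -0.2472, 0.117]
tool_rot: [-3.141, 0.0, 1.319]
contact_force: [0.1, -0.7, -0.5]
gripper_width: 0.0135
```

Request:
carry_out(rows=[[[0,0,-2.5],[0,0,0],0],[[0,0,-2.5],[0,0,0],0],[[0,0,-2.5],[0,0,0],0],[[0,0,-2.5],[0,0,0],0],[[0,0,-2.5],[0,0,0],0],[[0,0,-2.5],[0,0,0],0],[[0,0,-2],[0,0,0],0],[[0,0,0],[0,0,0],0]])

```text
time_s: 16.35
tcp_pos: [0.5331, -0.2472, 0.1001]
tool_rot: [-3.141, 0.0, 1.319]
contact_force: [-0.0, 0.1, -0.7]
gripper_width: 0.0131
```

Home is expected at z ≈ 0.096, so I go in small steps now.

Request:
carry_out(rows=[[[0,0,-1],[0,0,0],0],[[0,0,-1],[0,0,0],0],[[0,0,-1],[0,0,0],0],[[0,0,-0.5],[0,0,0],0],[[0,0,0],[0,0,0],0]])

```text
time_s: 16.98
tcp_pos: [0.5332, -0.2472, 0.0967]
tool_rot: [-3.142, 0.0, 1.319]
contact_force: [-0.8, -0.4, -0.8]
gripper_width: 0.0132
```

Request:
carry_out(rows=[[[0,0,-0.4],[0,0,0],0],[[0,0,-0.2],[0,0,0],0],[[0,0,0],[0,0,0],0]])

```text
time_s: 17.35
tcp_pos: [0.5332, -0.2472, 0.0963]
tool_rot: [3.142, 0.0, 1.319]
contact_force: [-1.5, -0.9, -0.9]
gripper_width: 0.0132
```

Request:
carry_out(rows=[[[0,0,-0.4],[0,0,0],0],[[0,0,-0.2],[0,0,0],0],[[0,0,0],[0,0,0],0]])

```text
time_s: 17.73
tcp_pos: [0.5332, -0.2472, 0.0959]
tool_rot: [3.141, 0.0, 1.319]
contact_force: [-2.0, 1.0, 4.8]
gripper_width: 0.0133
```

```bash
python3 -c "
from h import *
st()"
```

```text
17.73 [ 0.53319 -0.24725  0.09587] [3.1414e+00 1.0000e-04 1.3187e+00] F [-2.    1.02  4.85] 0.0133 T [0.224 0.842 0.018]
```

It is seated on the shoulder, 70 mm below the refusing height, with about 5 N. I ease off, open and retreat straight up.

Request:
carry_out(rows=[[[0,0,0.4],[0,0,0],0],[[0,0,0],[0,0,0],0.2],[[0,0,0],[0,0,0],0.4],[[0,0,0],[0,0,0],0.6],[[0,0,0],[0,0,0],0.6],[[0,0,0],[0,0,0],0.6]])

```text
time_s: 18.48
tcp_pos: [0.5332, -0.2472, 0.0959]
tool_rot: [-3.142, -0.0, 1.319]
contact_force: [0.1, 0.3, 0.2]
gripper_width: 0.0513
```

Request:
carry_out(rows=[[[0,0,5],[0,0,0],0.6],[[0,0,15],[0,0,0],0.6],[[0,0,30],[0,0,0],0.6],[[0,0,40],[0,0,0],0.6],[[0,0,40],[0,0,0],0.6],[[-20,40,10],[0,0,0],0.6],[[-20,50,0],[0,0,0],0.6],[[-20,50,0],[0,0,0],0.6],[[-20,50,0],[0,0,0],0.6],[[0,0,0],[0,0,0],0.6],[[0,0,0],[0,0,0],0.6]])

```text
time_s: 19.85
tcp_pos: [0.4536, -0.057, 0.2371]
tool_rot: [3.14, -0.001, 1.32]
contact_force: [0.2, -0.8, 0.1]
gripper_width: 0.0509
```

```bash
python3 - <<'E'
from h import *
st()
p,d=snap('scene');save(cv2.resize(p[100:310,150:430],None,fx=2.8,fy=2.8,interpolation=cv2.INTER_CUBIC),'f1.png')
p,d=snap('top');W=world('top',d);save(cv2.resize(p[100:300,130:430],None,fx=2.6,fy=2.6),'f2.png')
m=np.zeros(d.shape,np.uint8);m[195:245,295:375]=abs(W[195:245,295:375,2]-.127)<.012
n,l,s,c=cv2.connectedComponentsWithStats(m)
for i in range(1,n):
    if s[i,4]>8: print(s[i,4],W[l==i].mean(0).round(4),W[l==i].std(0).round(4))
E
```

```text
19.85 [ 0.45358 -0.05705  0.23714] [ 3.1399e+00 -7.0000e-04  1.3200e+00] F [ 0.19 -0.75  0.14] 0.0509 T [-0.006 -0.013  0.028]
79 [ 0.5339 -0.2441  0.127 ] [0.0123 0.0051 0.0036]
```

View pics/f1.png

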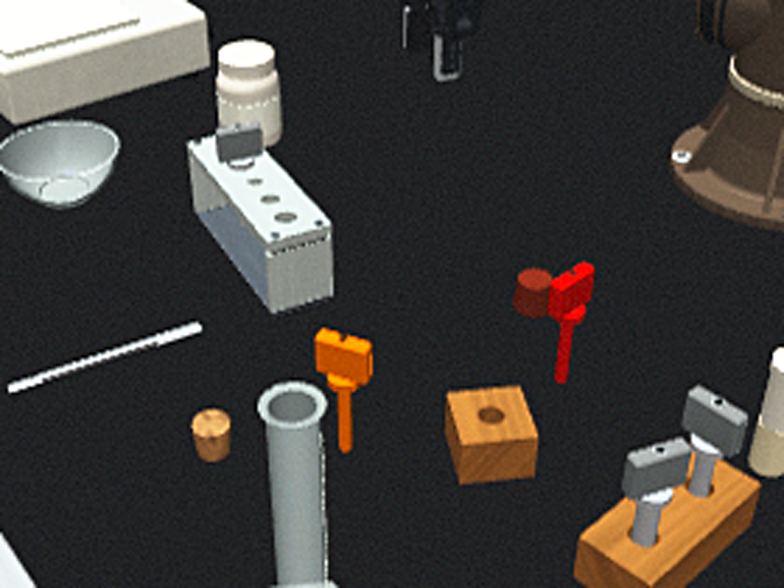

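The borer stands home in hole1: its flange is flush at (240,160), the three larger holes are open, and the other things are in place. Its top is at 0.127 m, which is 85 + 42 mm as it should be. Working back from the hole it entered, the refusal press was within about 1 mm of hole0's centre. I hand it in.

```bash
python3 -c "
from station import ctrl
print(ctrl.finish_job())"
```

```text
the job is handed in; nothing more can be done
None
```

The lone borer is `borer_c`, going by its roughly 11 mm tube. It now stands upright in the 12 mm hole (hole1), fully home on its shoulder and released. I handed the job in after about 20 s of the 54 s allowed.

- **Refusal at the 9 mm hole:** I pressed the tube squarely on hole0 with about 5 N for at least a quarter of a second, and it did not enter. Judged from where it later slid into hole1, that press was within about 1 mm of hole0's centre.
- **Fit at the 12 mm hole:** the tube went in with no noticeable resistance. It stopped 70 mm below the refusal height, and I seated it with about 5 N.
- **Last checks:** the handle top reads 127 mm, as it should for a fully home borer. The gripper is open and clear. In the last picture, the rack borers and everything else in view look undisturbed, by eye only.
- **Disagreements:** the two cameras differed by about 2 mm on the middle holes. For the two small holes the scene-view readings were further off, so I placed those from the top view and the known hole spacing. In the last top-view reading the handle centre was about 3 mm in y from the release position, which I put down to depth noise, since the tube has only about 0.5 mm of play in the hole. The moment readings while pressing looked too large, and I did not use them.

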